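# Open the slatted filter cover of the dust unit

### The arm

A 7-joint arm with a two-finger parallel gripper is mounted at the origin on a cart in front of the work surface, level with it; the furniture and walls round the work are solid. World frame = base frame: x ahead of the robot, y to its left, z up, the work surface at z = 0. Lengths are in m, angles in rad, forces in N, time in s.
With the tool pointing down it reaches from about 0.425 to 0.875 m from the base axis. Payload 8.4 kg.
Tool frame: the origin (TCP) lies at the very end of the fingers, on their centre line; the grasp point (between the pads) lies 19 mm behind it (bot.hold_point_z is the distance from the TCP to the grasp point, in m); z points along the fingers, y is the direction in which the jaws open and shut (so a half turn about z gives the same grasp; the last joint's range is limited). The gripper opens to 85 mm and grips with 20 to 120 N. Pads are 22 mm wide; open, the fingers measure 114 mm over their backs; the gripper's body (76 mm by 85 mm) begins 54 mm behind the grasp point. The pads swing forward as they close: fully open they stand 13 mm farther back than shut.
Start: joints at [1.063, 0.333, 0.04, 1.465, -0.013, 1.343, -0.059], TCP at [0.258, -0.596, 0.192] pointing down, gripper open.
Joint ranges: [-2.58, 2.58], [-0.38, 2.09], [-1.3, 1.39], [0.25, 2.4], [-1.5, 4.64], [0.08, 2.09], [-2.65, 2.65]. Speed limits (rad/s): [2.22, 2.22, 2.79, 2.79, 3.14, 3.14, 3.14].

### API

Orientations are given as a unit quaternion [x, y, z, w].
In Python, from rig import bot gives the robot as it stands. The module is installed in compiled form; this text tells all that it offers. Calls block until the motion is done:
- bot.move_ptp(position, orientation): joint-space move of the TCP to a pose.
- bot.move_straight(position, rotation=None, velocity=0.15, force_limit=None): straight line of the TCP; rotation=None keeps the orientation; velocity is the mean speed in m/s. With force_limit (N) it stops when the force on the tool has changed by that much, and returns True; else False.
- bot.movej(angles): joint-space move.
- bot.command_gripper(opening, strength=None): finger opening in m; strength is the grip in N (None keeps the last); returns when the fingers have stopped.
- bot.sleep(seconds).
- bot.inverse_kinematics(position, orientation): joint angles nearest the present ones, or None.
- bot.grab_frame(name): name is "side" or "top"; returns a dict with "frame" (420x560x3 uint8, red, green, blue), "z_map" (420x560 float32, m along the optical axis (not along the pixel's ray), 0 where there is no reading), "fx", "fy", "cx", "cy" (pixels), "T" (4x4, takes a point from camera to world coordinates). Camera axes: x right, y up, looking along -z (the intrinsics and any distortion apply to the point x, -y, -z); pixel columns grow to the right and rows downward; lengths in m; the calibration is good to about 2 mm. A picture is of the moment at which its call begins.
A pose or a line that the arm cannot do raises bot.PlanningError and nothing moves.
- bot.sign_off(): hands the job in, once; it reports no verdict.
Readings, each from a call of its own:
- bot.read_clock(): time.
- bot.read_joints(): joint angles.
- bot.read_dq(): joint speeds.
- bot.read_tau(): joint torques, N m.
- bot.read_tool_pos(): TCP position.
- bot.read_eef_rot(): TCP orientation.
- bot.read_contact_force(): force on the tool from outside, world axes, zero at the start.
- bot.read_moment(): the same for the moment, N m.
- bot.read_grip_width(): finger opening in m.
Only numpy, scipy, OpenCV 4.12 (cv2) and the standard library are available. Lean on these libraries where they do the work, as an engineer would, in place of code of your own. Each camera call takes 0.05 s, during which the arm holds its last target. There are 200 camera calls.

### The job

The filter of the little dust unit is due for a change: push the orange release tab of its white slatted cover inward so that the cover springs free, then swing the cover up on its hinge until it stands about upright by itself, and let go. Leave the door of the blue battery box shut.

Things in the scene. Friction and masses are not known exactly. Their poses are not given: they have to be found in the camera images.
- dust_unit: dust unit fixed to the table: light grey housing 150 (x) by 104 (y) by 42 mm high, white slatted cover flush in its top, black hose stub at the back. Origin: centre of its underside, on the table; z up, -x its front (tab side, toward the robot), +x its back. The cover's hinge axis runs along y at x = +63, z = 42 mm; the cover is 84 mm wide and reaches 114 mm forward of it.
- filter_tab_press (a point): orange release tab on the cover's front edge, an upright plate 22 mm wide (y), 24 mm tall: point on its outer face 14 mm above the cover, axes those of the cover. It gives 8 mm toward the hinge (+x) against a 1 to 4 N spring, freeing the cover after about 4 mm; a sprung pin then lifts the cover to about 0.27 rad as you let go. The housing's rim before it is level with the shut cover.
- filter_cover (a joint): hinge of the white slatted cover, rad: 0 shut, 0.27 sprung free, 1.57 upright, 1.75 stop; stiff (0.06 N m), stays where left. To lift it by: a white finger bar on its face, 12 mm round, 34 mm long, parallel to the hinge, on a 24 mm wide stem; its axis is 90 mm forward of the hinge, 22 mm above the cover's face, 27 mm behind the tab's outer face. Pinch it by its ends.
- battery_door (a joint): hinge of the plain grey door on the blue battery box, a bystander of the same size and make, also with an orange tab: 0 shut; leave it shut.

How it is judged:
On the way:
1. the tab is pushed in and the cover springs free (value of joint filter_cover between 0.1 and 1 rad), for 0.1 s.
At the end, for the whole second after the job is handed in: the white slatted cover stands open at rest by itself, at least 1.25 rad (72 degrees) from shut, and the battery box's door is shut (less than 0.08 rad) (value of joint filter_cover above 1.25 rad and velocity of joint filter_cover between -0.05 and 0.05 rad/s and value of joint battery_door below 0.08 rad); the robot touches nothing.
It fails at once if the door of the blue battery box springs open (value of joint battery_door above 0.08 rad).
It also fails if it takes over 45 s, if anything falls off the work surface, if the arm or the gripper's body presses on something with over 40 N, if the wrist force passes 120 N, or if a joint passes its speed limit or range.

## Working session

There is one attempt and no reset: what is moved stays moved. The work goes in short steps, each a Python script; the robot and the scene stay as the last script left them, time stands still between calls to the robot, and variables do not carry over. Pictures are saved under pics/ and viewed, about 8 in all and at most 12, crops included, and the job is handed in when it is done.

```bash
mkdir -p pics
cat > h.py <<'E'
import numpy as np, cv2
from rig import bot
from scipy.spatial.transform import Rotation as R
def pts(f):
    z=f["z_map"]; v,u=np.mgrid[:z.shape[0],:z.shape[1]]
    p=np.stack([(u-f["cx"])/f["fx"]*z,-(v-f["cy"])/f["fy"]*z,-z],-1)
    w=p@f["T"][:3,:3].T+f["T"][:3,3]; w[z==0]=np.nan
    return w
def save(f,n): cv2.imwrite(f"pics/{n}.png",f["frame"][:,:,::-1])
def orange(f,w):
    hsv=cv2.cvtColor(f["frame"],cv2.COLOR_RGB2HSV)
    m=cv2.inRange(hsv,(5,150,100),(22,255,255))
    n,l,s,c=cv2.connectedComponentsWithStats(m)
    for i in range(1,n):
        if s[i,4]>15:
            q=w[l==i]; print(c[i].round(),s[i,4],np.nanmedian(q,0).round(4),np.nanmin(q,0).round(4),np.nanmax(q,0).round(4))
E
python3 - <<'E'
from h import *
for n in("top","side"):
    f=bot.grab_frame(n); save(f,n+"0"); w=pts(f); np.save(n+"0.npy",w); print(n,[k for k in f],f["T"][:3].round(3)); orange(f,w)
print(bot.read_clock(),bot.read_tool_pos(),bot.read_eef_rot(),bot.hold_point_z)
E
```

```text
top ['frame', 'z_map', 'fx', 'fy', 'cx', 'cy', 'T'] [[-0.004  1.    -0.025  0.492]
 [-1.    -0.003  0.017  0.032]
 [ 0.016  0.025  1.     0.931]]
[422.   2.] 281 [ 0.8538 -0.21    0.1974] [ 0.8477 -0.3398  0.1932] [ 0.858  -0.1613  0.2011]
[296.  48.] 30 [ 0.8394 -0.0184  0.0256] [ 0.837  -0.0329  0.0189] [8.405e-01 5.000e-04 2.890e-02]
[444. 156.] 130 [ 0.6151 -0.3245  0.0205] [ 0.6093 -0.3729  0.0115] [ 0.6323 -0.2868  0.0254]
[453. 149.] 34 [ 0.6296 -0.3471  0.0224] [ 0.623  -0.3647  0.0181] [ 0.6323 -0.3221  0.0278]
[217. 230.] 34 [0.4645 0.1404 0.0674] [0.4614 0.132  0.0343] [0.4684 0.1519 0.0709]
[324. 236.] 31 [ 0.4518 -0.0692  0.0671] [ 0.4483 -0.079   0.0351] [ 0.454  -0.0588  0.0726]
side ['frame', 'z_map', 'fx', 'fy', 'cx', 'cy', 'T'] [[-0.837  0.371 -0.402  0.169]
 [-0.547 -0.548  0.633  0.607]
 [ 0.015  0.75   0.662  0.696]]
[174. 132.] 164 [ 0.8814 -0.0903  0.0701] [ 0.8706 -0.1468  0.0415] [ 0.9185 -0.0799  0.0818]
[214. 153.] 44 [ 0.8126 -0.1381  0.0167] [ 0.777  -0.1487  0.0021] [ 0.8455 -0.1247  0.0205]
[201. 177.] 263 [ 0.7768 -0.0481  0.0134] [ 0.7549 -0.1134  0.0016] [ 0.8319 -0.0363  0.021 ]
[140. 172.] 20 [0.8862 0.0163 0.0258] [0.8829 0.0039 0.0242] [0.8936 0.032  0.0276]
[343. 218.] 64 [ 0.4498 -0.0646  0.0563] [ 0.4482 -0.074   0.0371] [ 0.4523 -0.0569  0.0696]
[274. 287.] 83 [0.4616 0.1462 0.0591] [0.4583 0.1341 0.038 ] [0.4658 0.1545 0.0687]
0.1 [ 0.25817389 -0.59602808  0.19101206] [ 9.79185223e-01  2.02967420e-01 -1.79862860e-04 -7.02549239e-04] 0.0187
```

View pics/top0.png

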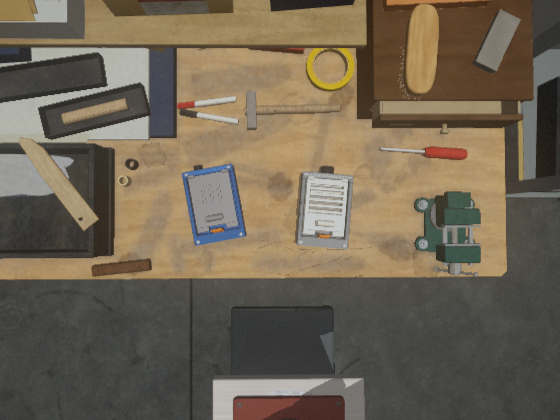

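View pics/side0.png

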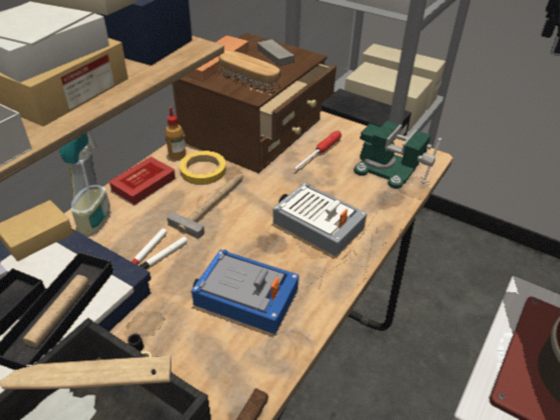

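Top view: dust unit (white slats) at about (325,210), with its tab at (324,236). The blue box is at (214,204), with its tab at (217,230). Next I fit the unit's pose.

```bash
cat > m.py <<'E'
from h import *
def unit():
    w=np.load("top0.npy"); s=np.load("side0.npy")
    for n,a in(("top",w),("side",s)):
        q=a.reshape(-1,3); c=(0.5,-0.07)
        m=(q[:,2]>.033)&(q[:,2]<.05)&(abs(q[:,0]-.515)<.1)&(abs(q[:,1]+.075)<.08)
        p=q[m]; r=cv2.minAreaRect((p[:,:2]*1000).astype(np.float32)); print(n,m.sum(),r,np.median(p[:,2]))
        b=q[(q[:,2]>.055)&(q[:,2]<.08)&(abs(q[:,0]-.5)<.1)&(abs(q[:,1]+.075)<.08)]
        print(" high pts",np.round(b[np.argsort(b[:,0])],3)[::max(1,len(b)//25)].tolist())
unit()
E
python3 m.py
python3 - <<'E'
import cv2
a=cv2.imread('pics/top0.png')[155:260,280:370]; b=cv2.imread('pics/side0.png')[175:265,260:380]
cv2.imwrite('pics/c0.png',cv2.hconcat([cv2.resize(a,(390,455)),cv2.resize(b,(400,455))]))
E
```

```text
top 3053 ((511.63037109375, -75.06785583496094), (104.36014556884766, 164.71762084960938), 85.06840515136719) 0.043696559363059495
 high pts [[0.45, -0.07, 0.063], [0.452, -0.067, 0.066], [0.452, -0.065, 0.067], [0.452, -0.063, 0.071], [0.454, -0.067, 0.068], [0.454, -0.061, 0.069], [0.456, -0.063, 0.067], [0.471, -0.079, 0.068], [0.471, -0.075, 0.069], [0.473, -0.083, 0.072], [0.473, -0.069, 0.07], [0.473, -0.059, 0.07], [0.475, -0.079, 0.07], [0.475, -0.069, 0.07], [0.475, -0.082, 0.074], [0.475, -0.055, 0.071], [0.477, -0.081, 0.072], [0.477, -0.065, 0.071], [0.477, -0.068, 0.074], [0.479, -0.088, 0.071], [0.479, -0.08, 0.073], [0.479, -0.069, 0.072], [0.479, -0.055, 0.071], [0.481, -0.087, 0.07], [0.481, -0.075, 0.071], [0.481, -0.063, 0.069], [0.481, -0.055, 0.072], [0.483, -0.067, 0.07], [0.483, -0.055, 0.069]]
side 2691 ((509.2586669921875, -72.58604431152344), (108.15768432617188, 165.61968994140625), 85.5149917602539) 0.042140233875358035
 high pts [[0.447, -0.071, 0.063], [0.449, -0.071, 0.058], [0.449, -0.077, 0.056], [0.45, -0.073, 0.061], [0.45, -0.068, 0.067], [0.451, -0.07, 0.068], [0.451, -0.055, 0.066], [0.452, -0.061, 0.066], [0.453, -0.056, 0.057], [0.455, -0.062, 0.066], [0.47, -0.083, 0.066], [0.471, -0.08, 0.065], [0.471, -0.076, 0.068], [0.472, -0.054, 0.066], [0.472, -0.082, 0.068], [0.473, -0.067, 0.071], [0.473, -0.083, 0.072], [0.474, -0.06, 0.056], [0.474, -0.069, 0.071], [0.475, -0.067, 0.07], [0.475, -0.063, 0.073], [0.475, -0.084, 0.07], [0.476, -0.058, 0.071], [0.477, -0.068, 0.071], [0.478, -0.058, 0.07], [0.479, -0.055, 0.07], [0.48, -0.055, 0.06], [0.481, -0.052, 0.066], [0.482, -0.054, 0.066]]
```

View pics/c0.png

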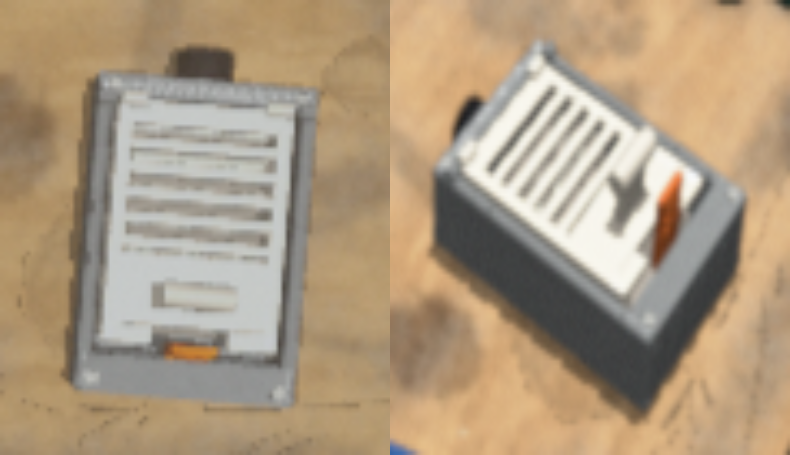

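The crops show the bar, the tab, and a yaw of about −5° (x axis leaning to −y). Unit centre is about (0.504, −0.073). Next: check reachability, then press the tab.

```bash
cat >> h.py <<'E'
yaw=np.radians(-4.8); C=np.array([.504,-.0733,0])
U=R.from_euler('z',yaw)
def W(x,y,z): return C+U.apply(np.array([x,y,z])/1000)
def Q(tilt,flip):  # tool down, hand leaning to +x by tilt
    B=R.from_matrix(np.array([[1,0,0],[0,-1,0],[0,0,-1]]).T)
    r=U*R.from_euler('y',tilt)*B
    if flip: r=r*R.from_euler('z',np.pi)
    return r.as_quat()
def bar(th): # mm, unit frame
    return np.array([63-90*np.cos(th)+22*np.sin(th),0,42+90*np.sin(th)+22*np.cos(th)])
def grasp(th,tilt,flip,past=15):
    a=np.array([-np.sin(tilt),0,-np.cos(tilt)])
    return W(*(bar(th)+past*a)),Q(tilt,flip)
E
python3 - <<'E'
from h import *
for flip in(0,1):
    print(flip,"press",[None if (j:=bot.inverse_kinematics(W(x,0,z),Q(t,flip))) is None else np.round(j,2).tolist() for x,z,t in((-82,52,0),(-58,52,0),(-85,120,0),(-85,52,.2))])
    for th in(.27,.6,1,1.45):
        print(th,[(t,bot.inverse_kinematics(*grasp(th,t,flip)) is not None) for t in(0,.2,.4,.6,.8)])
    j=bot.inverse_kinematics(*grasp(1.45,.4,flip)); print(j if j is None else np.round(j,2))
E
```

```text
0 press [[0.51, 0.04, -0.47, 2.12, 0.02, 0.98, -1.62], [0.49, 0.09, -0.45, 2.07, 0.05, 0.99, -1.64], [0.53, -0.05, -0.46, 2.05, -0.03, 1.14, -1.57], [0.42, 0.2, -0.4, 1.97, 0.07, 1.19, -1.67]]
0.27 [(0, True), (0.2, True), (0.4, True), (0.6, True), (0.8, True)]
0.6 [(0, True), (0.2, True), (0.4, True), (0.6, True), (0.8, True)]
1 [(0, True), (0.2, True), (0.4, True), (0.6, True), (0.8, True)]
1.45 [(0, True), (0.2, True), (0.4, True), (0.6, True), (0.8, True)]
[ 0.26  0.58 -0.3   1.33  0.12  1.65 -1.69]
1 press [[0.66, 0.05, -0.61, 2.12, 0.03, 0.98, 1.52], [0.65, 0.1, -0.62, 2.07, 0.07, 0.99, 1.48], [0.65, -0.05, -0.58, 2.05, -0.03, 1.14, 1.58], [0.64, 0.23, -0.64, 1.96, 0.13, 1.2, 1.42]]
0.27 [(0, True), (0.2, True), (0.4, True), (0.6, True), (0.8, True)]
0.6 [(0, True), (0.2, True), (0.4, True), (0.6, True), (0.8, True)]
1 [(0, True), (0.2, True), (0.4, True), (0.6, True), (0.8, True)]
1.45 [(0, True), (0.2, True), (0.4, True), (0.6, True), (0.8, True)]
[ 0.46  0.64 -0.61  1.32  0.27  1.68  1.34]
```

Run:
```python
from h import *
p=bot.read_tool_pos(); bot.move_straight([p[0],p[1],.26])
bot.command_gripper(0.0,30)
bot.move_ptp(W(-86,0,160),Q(0,0))
bot.move_straight(W(-84,0,52))
print(bot.read_tool_pos(),bot.read_contact_force())
r=bot.move_straight(W(-56,0,52),velocity=.03,force_limit=10)
print(r,U.inv().apply(bot.read_tool_pos()-C)*1000,bot.read_contact_force(),bot.read_clock())
bot.move_straight(W(-84,0,54),velocity=.08)
bot.move_straight(W(-84,0,150))
bot.sleep(.2)
for n in("top","side"):
    f=bot.grab_frame(n); save(f,n+"1"); w=pts(f); np.save(n+"1.npy",w); orange(f,w)
print(bot.read_clock())
```

```text
[ 0.4209035  -0.06636964  0.05269139] [ 1.53112973 -0.47251956  0.67147335]
False [-5.61803913e+01 -2.29048100e-02  5.19649674e+01] [0.05530647 0.06832743 0.23243521] 5.45
[394.   2.] 81 [ 0.8519 -0.1749  0.1981] [ 0.8477 -0.1906  0.1948] [ 0.8571 -0.1615  0.201 ]
[411.   2.] 48 [ 0.8522 -0.2041  0.198 ] [ 0.8493 -0.2217  0.1949] [ 0.8564 -0.1936  0.2005]
[443.   2.] 54 [ 0.8538 -0.254   0.1965] [ 0.8511 -0.2957  0.1915] [ 0.8569 -0.226   0.1992]
[478.   0.] 26 [ 0.8566 -0.3186  0.1966] [ 0.855  -0.3397  0.1939] [ 0.8578 -0.2985  0.1993]
[296.  49.] 34 [ 0.8389 -0.0193  0.0262] [ 0.8368 -0.0329  0.0194] [ 0.8405 -0.0016  0.0301]
[310.  79.] 16 [ 0.7808 -0.0473  0.0091] [ 0.7689 -0.0573  0.0013] [ 0.7948 -0.0422  0.0162]
[443. 149.] 57 [ 0.6314 -0.3249  0.0234] [ 0.6227 -0.349   0.0201] [ 0.6341 -0.2944  0.0278]
[446. 155.] 155 [ 0.6156 -0.3319  0.0213] [ 0.6092 -0.3732  0.0138] [ 0.6319 -0.2867  0.0272]
[217. 230.] 33 [0.4645 0.1405 0.0678] [0.4614 0.1321 0.0341] [0.4684 0.1518 0.071 ]
[324. 236.] 32 [ 0.4519 -0.0693  0.0677] [ 0.4482 -0.0788  0.0331] [ 0.4538 -0.0593  0.0706]
[421. 
[... 772 characters left out ...]
.6258] [ 0.3511 -0.0811  0.6232] [ 0.3582 -0.0709  0.6285]
[364. 416.] 16 [ 0.3522 -0.0308  0.6213] [ 0.3506 -0.0328  0.6193] [ 0.3539 -0.0292  0.6237]
[174. 132.] 163 [ 0.8809 -0.0912  0.0704] [ 0.8716 -0.1455  0.0423] [ 0.9171 -0.0782  0.0812]
[213. 153.] 39 [ 0.8183 -0.1446  0.0134] [ 0.784  -0.1487  0.004 ] [ 0.8496 -0.1235  0.0197]
[202. 178.] 262 [ 0.7741 -0.0501  0.0115] [ 0.7545 -0.1113  0.0014] [ 0.8298 -0.0358  0.0213]
[141. 172.] 19 [0.8876 0.0138 0.0256] [0.8829 0.0032 0.0235] [0.8932 0.0315 0.0285]
[343. 218.] 62 [ 0.4499 -0.0646  0.0541] [ 0.4478 -0.0755  0.0382] [ 0.4516 -0.0561  0.0685]
[274. 287.] 86 [0.4613 0.1472 0.0576] [0.459  0.1351 0.0366] [0.466  0.1561 0.069 ]
7.0417
```

View pics/side1.png

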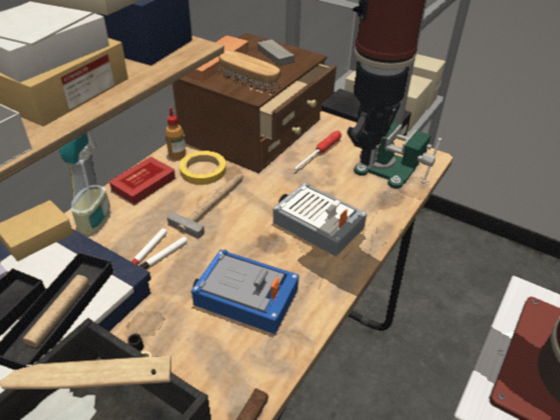

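The cover is still shut at (320,215), so the fingers are slimmer than I assumed. I'll push further, logging force as I go.

Run:
```python
from h import *
bot.move_straight(W(-84,0,52))
bot.move_straight(W(-60,0,52))
for x in range(-58,-39,2):
    r=bot.move_straight(W(x,0,52),velocity=.03,force_limit=12)
    print(x,r,(U.inv().apply(bot.read_tool_pos()-C)*1000).round(1),bot.read_contact_force().round(2))
    if r or bot.read_contact_force()[0]<-9: break
f=bot.grab_frame("side"); save(f,"side2")
bot.move_straight(W(-84,0,52),velocity=.08)
bot.move_straight(W(-84,0,150))
bot.sleep(.2)
f=bot.grab_frame("side"); save(f,"side3"); w=pts(f); np.save("side3.npy",w)
a,b=[cv2.imread(f"pics/side{i}.png")[150:290,230:400] for i in(2,3)]
cv2.imwrite("pics/c2.png",cv2.resize(cv2.hconcat([a,b]),(790,330)))
print(bot.read_clock())
```

```text
-58 False [-58.2  -0.1  52.2] [ 0.5  -0.05 -0.12]
-56 False [-56.  -0.  52.] [ 0.18 -0.36  0.79]
-54 False [-53.9   0.   52. ] [0.04 0.09 0.04]
-52 False [-51.9   0.   52. ] [-0.42  0.67 -1.04]
-50 False [-49.9   0.   52. ] [-1.06 -0.4   0.01]
-48 False [-47.9   0.   52. ] [-0.46  0.11  0.29]
-46 False [-45.9   0.1  52. ] [ 0.47 -0.02 -0.13]
-44 False [-43.9   0.   52. ] [-0.9   0.65  0.39]
-42 False [-41.9   0.   52. ] [0.6  0.8  0.31]
-40 False [-39.9   0.   52. ] [ 0.6  -0.58 -0.22]
12.45
```

View pics/c2.png

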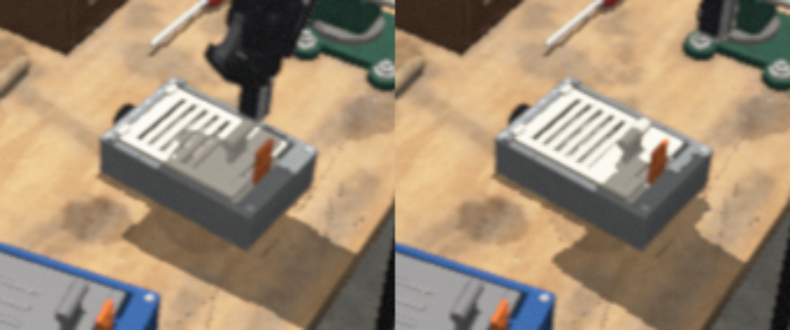

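The fingertip shows up beyond or above the tab at about (340,197) in the full image, not behind it. I'll check the grip width and where the fingertips really are.

Run:
```python
from h import *
print("width",bot.read_grip_width(),"clock",bot.read_clock())
t=bot.read_tool_pos(); print(t)
f=bot.grab_frame("side"); w=pts(f); save(f,"side4")
def proj(p):
    c=np.linalg.inv(f["T"])@np.r_[p,1]; return f["cx"]+f["fx"]*c[0]/-c[2], f["cy"]-f["fy"]*c[1]/-c[2]
print("tcp px",proj(t),"tab px",proj(W(-54,0,56)),"-40 px",proj(W(-40,0,52)))
q=w.reshape(-1,3); m=(np.abs(q[:,:2]-t[:2]).max(1)<.06)&(q[:,2]>.085)&(q[:,2]<.25)
p=q[m]
for a in np.arange(.09,.25,.012):
    s=p[(p[:,2]>=a)&(p[:,2]<a+.012)]
    if len(s): print(round(a,3),len(s),((s.min(0)-t)*1000).round(),((s.max(0)-t)*1000).round())
u,v=map(int,proj(t)); a=f["frame"][v-110:v+50,u-90:u+90,::-1]
cv2.imwrite("pics/c4.png",cv2.resize(a,(540,480)))
```

```text
width -0.00010528662335555245 clock 12.45
[ 0.41985719 -0.0661683   0.14926334]
tcp px (np.float64(364.1486674359511), np.float64(182.7630615196207)) tab px (np.float64(343.53942677413676), np.float64(216.1420882388138)) -40 px (np.float64(336.9669266056338), np.float64(214.60585453640365))
0.186 38 [-10.  -3.  39.] [13. 15. 49.]
0.198 93 [-11.  -5.  49.] [13. 18. 61.]
0.21 101 [-11.  -4.  61.] [ 9. 17. 73.]
0.222 46 [-13. -26.  73.] [ 8. 17. 85.]
0.234 166 [-14. -36.  85.] [15. 39. 97.]
0.246 34 [-14. -35.  97.] [ 15.  43. 101.]
```

View pics/c4.png

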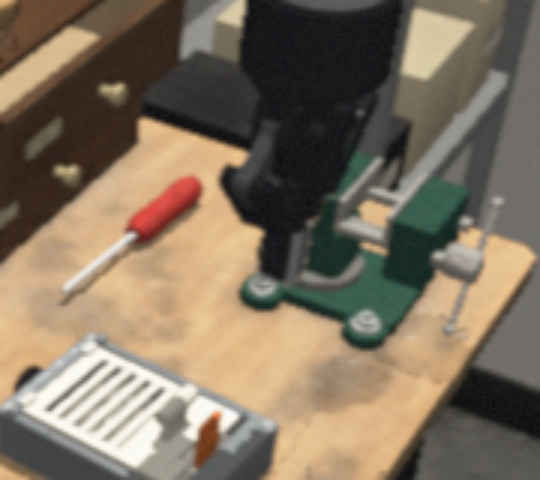

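The width is 0 and the xy agrees, but the real fingertips sit about 38 mm higher than the reported TCP. I'll confirm that by a gentle touch on the housing's front rim, known to be at z = 42 mm, and then press the tab with the correction.

Run:
```python
from h import *
bot.move_straight(W(-72,0,60),velocity=.25)
bot.move_straight(W(-72,0,28),velocity=.1,force_limit=8)
r=bot.move_straight(W(-72,0,-10),velocity=.04,force_limit=6)
z=bot.read_tool_pos()[2]*1000; print("touch",r,z,bot.read_contact_force().round(1))
if r:
    z0=z+10; bot.move_straight(W(-84,0,z0))
    bot.move_straight(W(-70,0,z0),velocity=.1)
    for x in range(-68,-47,2):
        r=bot.move_straight(W(x,0,z0),velocity=.04,force_limit=12)
        F=bot.read_contact_force(); print(x,r,F.round(1))
        if r or F[0]<-8: break
    bot.move_straight(W(-86,0,z0),velocity=.08)
    bot.move_straight(W(-86,0,110),velocity=.2)
bot.sleep(.1)
f=bot.grab_frame("side"); save(f,"side5"); w=pts(f); np.save("side5.npy",w)
cv2.imwrite("pics/c5.png",cv2.resize(f["frame"][130:330,180:400,::-1],(660,600)))
print(bot.read_clock())
```

```text
touch True 2.560794402712348 [-3.1  0.4 10.8]
-68 False [-0.4 -0.1  0.5]
-66 False [-2.3 -0.3  0. ]
-64 False [-4.2  1.   2.5]
-62 False [-1.6 -0.1  2. ]
-60 False [-1.5  0.5  7.9]
-58 False [-3.3  1.1  9.2]
-56 False [-9.6  2.4  9. ]
17.7417
```

View pics/c5.png

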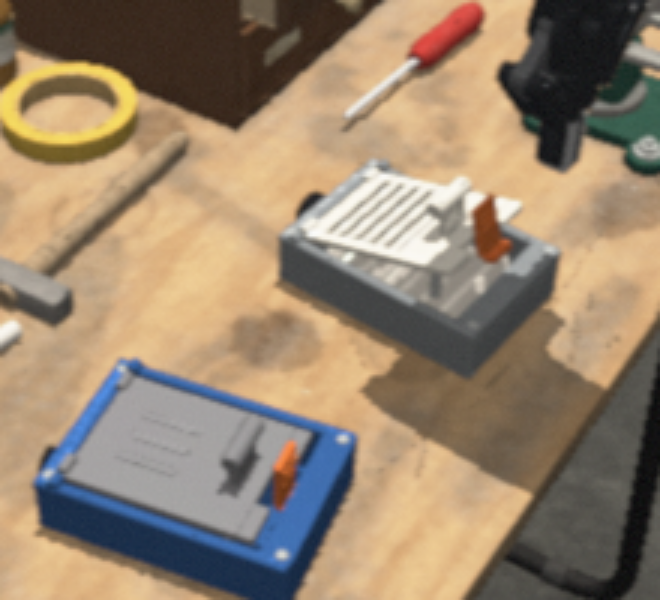

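The cover has sprung free (bar at about (448,200) in the crop) and the blue door is shut. The fingertips are 39.5 mm above the reported TCP, so I'll apply that, keep the tool vertical, and grasp and lift.

Run:
```python
from h import *
q=U.inv().apply(np.load("side5.npy").reshape(-1,3)-C)*1000
m=(abs(q[:,0]+18)<14)&(abs(q[:,1])<30)&(q[:,2]>84)&(q[:,2]<105); p=q[m]
print("bar pts",m.sum(),np.median(p,0),p.min(0),p.max(0),"exp",bar(.27))
OFF=39.5
def T(th,up=0): b=bar(th); return W(b[0],0,b[2]-15-OFF+up)
bot.command_gripper(.06,20)
bot.move_ptp(T(.27,60),Q(0,0))
hit=bot.move_straight(T(.27),velocity=.08,force_limit=8)
print("hit",hit,bot.read_tool_pos()-T(.27))
if not hit:
    bot.command_gripper(.02,20); print("width",bot.read_grip_width(),bot.read_contact_force().round(1))
f=bot.grab_frame("side"); save(f,"side6"); cv2.imwrite("pics/c6.png",cv2.resize(f["frame"][130:290,240:420,::-1],(675,600)))
print(bot.read_clock())
```

```text
bar pts 104 [-21.29093822   4.75724006  91.73703929] [-25.80729786 -16.58202726  84.1849188 ] [-14.72086728  21.03096946  95.19470932] exp [-17.87128907   0.          87.20878902]
hit False [4.01164416e-04 6.78344423e-06 3.94218623e-04]
width 0.033144739916768744 [-2.  -4.2  5.2]
20.0167
```

View pics/c6.png

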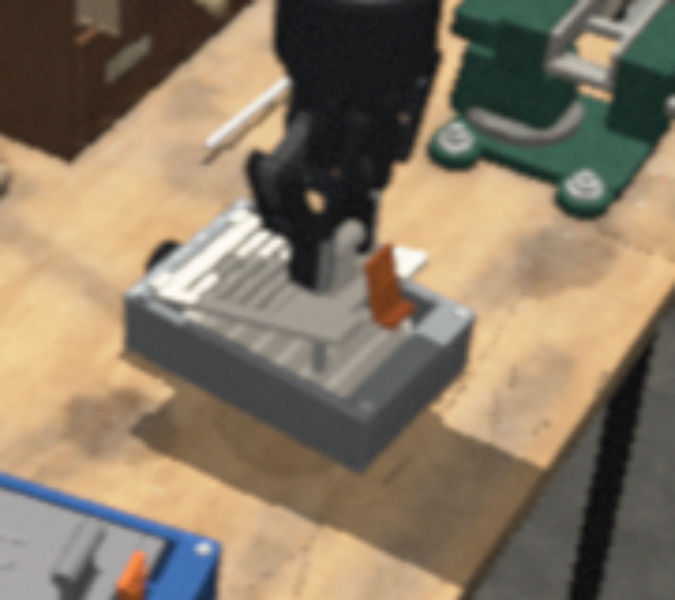

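The bar is pinched at (330,260) in the crop, width 33 mm. Now I swing it up, watching the force.

Run:
```python
from h import *
OFF=39.5
def T(th,up=0): b=bar(th); return W(b[0],0,b[2]-15-OFF+up)
for th in np.linspace(.27,1.45,13)[1:]:
    r=bot.move_straight(T(th),velocity=.07,force_limit=25)
    print(round(th,2),r,bot.read_contact_force().round(1),round(bot.read_grip_width(),4))
    if r: break
f=bot.grab_frame("side"); save(f,"side7"); cv2.imwrite("pics/c7.png",cv2.resize(f["frame"][110:270,240:420,::-1],(675,600)))
print(bot.read_clock())
```

```text
0.37 False [-2.4 -4.2 -1.6] 0.0334
0.47 False [-2.2 -5.6 -1.4] 0.0336
0.56 False [-2.6 -6.  -0.5] 0.0336
0.66 False [-3.  -5.8  0.5] 0.0333
0.76 False [-2.  -5.1  0.5] 0.0331
0.86 False [-2.  -4.6  0.4] 0.0334
0.96 False [-2.3 -4.3  0.9] 0.0335
1.06 False [-1.7 -5.7  0.9] 0.0331
1.16 False [-1.  -6.6  0.3] 0.0333
1.25 False [-1.1 -5.7  0.1] 0.0334
1.35 False [-1.1 -5.5  1. ] 0.0331
1.45 False [-1.4 -5.3  1.2] 0.0335
23.4667
```

View pics/c7.png

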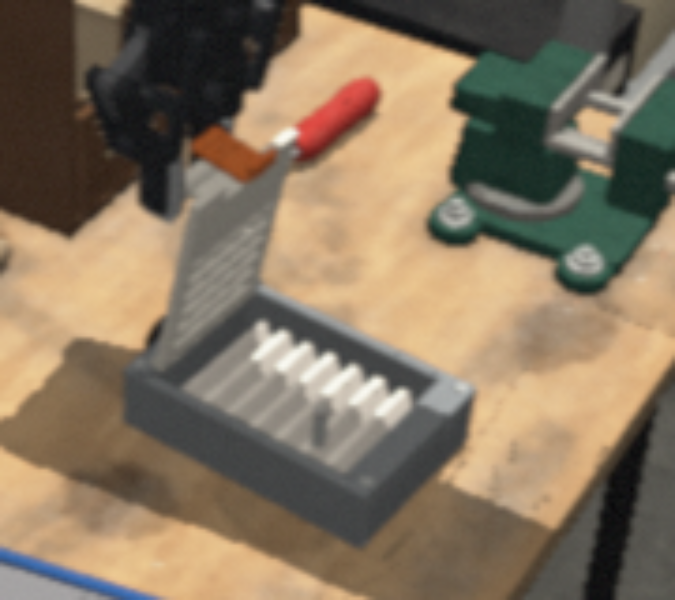

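The cover stands upright, with the tab at (235,150) in the crop. Release and go straight up.

Run:
```python
from h import *
bot.command_gripper(.07); p=bot.read_tool_pos(); print(bot.read_contact_force().round(1))
r=bot.move_straight(p+[0,0,.12],velocity=.12,force_limit=8); print(r,bot.read_contact_force().round(1))
bot.sleep(.5)
f=bot.grab_frame("side"); save(f,"side8"); w=pts(f); cv2.imwrite("pics/c8.png",cv2.resize(f["frame"][60:340,180:420,::-1],(514,600)))
q=U.inv().apply(w.reshape(-1,3)-C)*1000
for a in(60,80,100,120,140):
    s=q[(abs(q[:,2]-a)<5)&(abs(q[:,0]-55)<30)&(abs(q[:,1])<42)]; print(a,len(s),np.median(s[:,0]) if len(s) else None)
print(bot.read_clock())
```

```text
[-0.8 -0.2 -0.5]
False [-0.   0.2  0.2]
60 76 53.50735991130139
80 71 51.176987108557796
100 78 47.25567925558386
120 86 42.86067480364771
140 179 42.22101367678942
25.6083
```

View pics/c8.png

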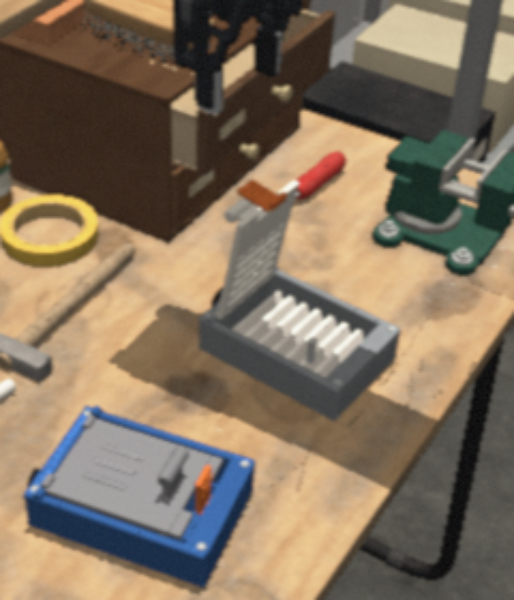

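The cover stands by itself at about 1.4 rad, the gripper is clear above it, and the blue door is shut. Handing in.

```bash
python3 -c "
from rig import bot
print(bot.read_contact_force(),bot.read_clock()); bot.sign_off()"
```

```text
[-0.27319362 -0.29929594  0.37481741] 25.6083
the job is handed in; nothing more can be done
```

The dust unit's cover is open and standing by itself, and I handed the job in at 25.6 s. I pushed the orange tab in, the cover sprung free, and I pinched the finger bar by its ends, swung it up, let go and moved clear.

- **Last checks:** side-camera depth puts the cover at about 1.4 rad. The pictures show the blue battery box's door still shut and the gripper clear above the cover. The wrist force read about 0.5 N, which is within its noise.
- **What disagreed:** the first two presses missed and passed above the tab. The real fingertips sat about 39.5 mm higher than the reported tool position. I measured this by touching the unit's front rim (about 11 N) and corrected for it from then on. I did not find the cause. The depth reading of the bar once it had sprung free was also about 4 mm off the computed position, but the grasp held.

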